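# Nest the measuring cups

## Robot

A 6-joint arm with a two-finger parallel gripper is mounted at the origin on a cart in front of the work surface, level with it; the furniture and walls round the work are solid. World frame = base frame: x ahead of the robot, y to its left, z up, the work surface at z = 0. Lengths are in m, angles in rad, forces in N, time in s.
With the tool pointing down it reaches from about 0.4 to 0.925 m from the base axis. Payload 12.5 kg.
Tool frame: the origin (TCP) lies at the very end of the fingers, on their centre line; the grasp point (between the pads) lies 19 mm behind it; y points along the fingers, x is the direction in which the jaws open and shut, and the axes are right-handed (so a half turn about y gives the same grasp; the last joint's range is limited). The gripper opens to 95 mm and grips with 3 to 60 N. Pads are 20 mm wide; open, the fingers measure 119 mm over their backs; the gripper's body (75 mm by 180 mm) begins 59 mm behind the grasp point.
Start: joints at [-1.256, 0.491, 1.559, -0, 1.092, -0.106], TCP at [0.255, -0.57, 0.215] pointing down, gripper open.
Joint ranges: [-3.1, 3.1], [-0.84, 2.19], [0.05, 2.79], [-1.13, 4.28], [0.06, 2.93], [-2.69, 2.69]. Speed limits (rad/s): [2.22, 2.22, 2.79, 3.14, 3.14, 3.14].

## Interface

Orientations are given as a unit quaternion [w, x, y, z].
In Python, from cell import * gives the robot as it stands.
- The arm moves only by the tool play_rows, never from a script. Its argument "plan" is a list of rows, each an object with "travel": the shift along the tool's x, y, z in mm, a list of three; "turn": the turn about the tool's y in rad; "gripper": the finger opening in mm, from 0 to 95.1. In form: [{"travel": [dx, dy, dz], "turn": turn, "gripper": gripper}, ...]. A call has 1 to 8 rows; each row is the pose to reach, as a shift and turn from the pose commanded when the call began, along the tool's axes at that moment; what a row does not reach only later rows make up. A row lasts 1/12 s, in which the tool goes at most 41.7 mm and 7.16 degrees, less where a joint would pass 70% of its speed; a pose out of reach is approached as far as the arm can. A call with a gripper value outside its range is refused whole. The fingers move at their own pace and stop on an object; the grip force is fixed at half the most. Time passes only in rows, so rows that repeat a pose let the fingers close. It gives the time, the measured TCP pose, the force and the opening at its end, in the units of the state.
- get_state(): the state, without advancing time (a new reading comes with each control period).
- camera(name): name is "scene" or "side" or "wrist"; returns (picture, depth): 420x560x3 uint8, red, green, blue; 420x560 float32, m along the optical axis (not along the pixel's ray), 0 where there is no reading.
- camera_params(name): a dict with "fx", "fy", "cx", "cy" (pixels), "k1" (the pictures are not rectified: a ray, as slopes to the right and down, at radius r is drawn at 1 + k1 r^2 times it, then the intrinsics apply), "eye" and "attitude" of the camera in the world. Camera axes: x right, y down, z forward; pixel columns grow to the right and rows downward; lengths in m; the calibration is good to about 2 mm. A picture is of the moment at which its call begins: read the wrist's pose just before it. camera_params takes no time and is no camera call; for the wrist camera it gives the pose at the moment of the call.
- job_done(): hands the job in, once; it reports no verdict.
Trained networks look in the newest picture that a camera, given by its name, has taken for a name from the list of things; names that differ only in an ending like _2 or _b are one class to them, and where a whole thing is asked for, a point or a joint stands for the part that bears it (a point fixed in the world has none). Each returns a list of dicts, best first, with "conf" (0 to 1); they miss things now and then, are a little off and sometimes report something else, mostly with a low value. They report only what shows in the picture. A call takes as long as a camera call.
- search_frame(camera, thing): "centre" ([column, row] as shares, 0 to 1, of the picture: columns of its width, rows of its height, amid what is visible of it).
- landmark_of(camera, thing): "centre" ([column, row] as shares, 0 to 1, of the picture: columns of its width, rows of its height: a listed point, or the origin of a listed thing).
The state is a dict: "time_s": time; "joint_pos": joint angles; "dq": joint speeds; "tau": joint torques, N m; "eef_pos": TCP position; "eef_rot": TCP orientation; "contact_force": force on the tool from outside, world axes, zero at the start; "ft_torque": the same for the moment, N m; "width": opening from 0.0 (shut) to 1.0 (fully open).
Only numpy, scipy, OpenCV 4.12 (cv2) and the standard library are available. Lean on these libraries where they do the work, as an engineer would, in place of code of your own. Each camera call takes 0.05 s, during which the arm holds its last target. There are 200 camera calls.

## Task

Nest the four measuring cups, working from the largest down: leave the largest where it stands, set the second-largest into it, then the third-largest (the one on the slanted stand), then the smallest, each fully home with its lip on the rim below. Fan the handles out, so that none lies over another and each can be taken hold of by itself. Do not disturb the things standing around.

Things in the scene. Friction and masses are not known exactly. Their poses are not given: they have to be found in the camera images.
- large_center (a point): largest of 4 loose round measuring cups, dark slate-blue, about 340 g: 62 mm high, body 117 mm across at the top, 99 at the foot, mouth 110 inside, floor 4 thick; flat lip 132 across, 10 deep, round the rim. Point: on its axis half-way up; z towards the mouth, handle along -x. Upright on the worktop.
- large_grip (a point): middle of the largest cup's handle, 99 mm from the cup's axis along -x, 26.8 mm above large_center along z; same axes. Straight bar 14 mm wide (y), 8.5 thick (z), level with the rim, 70 mm beyond the lip.
- medium_center (a point): second-largest of 4 loose round measuring cups, green, about 140 g: 58 mm high, body 102 mm across at the top, 84 at the foot, mouth 95 inside, floor 4 thick; flat lip 121 across, 10 deep, round the rim. Point: on its axis half-way up; z towards the mouth, handle along -x. Upright on the worktop.
- medium_grip (a point): middle of the second-largest cup's handle, 93.5 mm from the cup's axis along -x, 24.8 mm above medium_center along z; same axes. Straight bar 14 mm wide (y), 8.5 thick (z), level with the rim, 70 mm beyond the lip. Nested, the cup hangs by its lip on the next larger cup's rim, its own rim 10 mm higher; play all round 4 mm at the top, 13 at the foot.
- small_center (a point): third-largest of 4 loose round measuring cups, yellow (ochre), about 120 g: 52 mm high, body 87 mm across at the top, 69 at the foot, mouth 80 inside, floor 4 thick; flat lip 106 across, 10 deep, round the rim. Point: on its axis half-way up; z towards the mouth, handle along -x. Leans on the slanted stand, axis 32 degrees from vertical, mouth to the right (-y), handle level towards the robot.
- small_grip (a point): middle of the third-largest cup's handle, 86 mm from the cup's axis along -x, 21.8 mm above small_center along z; same axes. Straight bar 14 mm wide (y), 8.5 thick (z), level with the rim, 70 mm beyond the lip. Nested, the cup hangs by its lip on the next larger cup's rim, its own rim 10 mm higher; play all round 4 mm at the top, 13 at the foot.
- tiny_center (a point): smallest of 4 loose round measuring cups, red-brown, about 100 g: 46 mm high, body 72 mm across at the top, 54 at the foot, mouth 65 inside, floor 4 thick; flat lip 91 across, 10 deep, round the rim. Point: on its axis half-way up; z towards the mouth, handle along -x. Upright on the worktop.
- tiny_grip (a point): middle of the smallest cup's handle, 78.5 mm from the cup's axis along -x, 18.8 mm above tiny_center along z; same axes. Straight bar 14 mm wide (y), 8.5 thick (z), level with the rim, 70 mm beyond the lip. Nested, the cup hangs by its lip on the next larger cup's rim, its own rim 10 mm higher; play all round 4 mm at the top, 13 at the foot.
- stand: fixed slanted stand of wooden slats, 130 mm wide, about 130 mm deep and 105 mm high at its left; the slope falls to the right (along its -y) at 32 degrees, two short pegs stop the cup from sliding down. Origin on the worktop under the middle of the slope; the slope's surface is 70 mm above it there
- lemon_1: bystander: yellow lemon 71x53x51 mm, origin at the underside
- garlic_1: bystander: garlic bulb 60x57x58 mm, origin at the underside
- jar_herbs: bystander: small glass jar with white cap, 43 mm across, 70 mm high, origin at the underside
- tin_2: bystander: round food tin, 76 mm across, 58 mm high, origin at the underside
- mug_1: bystander: two-tone mug with handle, 82x114x97 mm, origin at the underside
- mill_1: bystander: turned wooden pepper mill, 58 mm across, 150 mm high, origin at the underside
- spice_jar_1: bystander: spice jar with dark cap, 41 mm across, 105 mm high, origin at the underside

How it is judged:
On the way, in this order (a step that is already met when the one before it is completed fails the run):
1. the second-largest cup sits fully home in the largest (horizontal distance between medium_center and large_center below 0.009 m and z of medium_center in the frame of large_center between 0.008 and 0.016 m and angle between medium_center's own z axis and vertical below 0.08 rad), for 0.2 s.
2. the third-largest cup sits fully home in the second-largest (horizontal distance between small_center and medium_center below 0.009 m and z of small_center in the frame of medium_center between 0.009 and 0.017 m and angle between small_center's own z axis and vertical below 0.08 rad), for 0.2 s.
3. the smallest cup sits fully home in the third-largest (horizontal distance between tiny_center and small_center below 0.009 m and z of tiny_center in the frame of small_center between 0.009 and 0.017 m and angle between tiny_center's own z axis and vertical below 0.08 rad), for 0.2 s.
At the end, for the whole second after the job is handed in: The largest cup stands upright on the worktop; each other cup sits in the next larger one, axes within 9 mm, height within 4 mm of fully home, upright within 4.5 degrees; the middles of any two handles at least 30 mm apart seen from above (all of step 1 and all of step 2 and all of step 3 and angle between large_center's own z axis and vertical below 0.05 rad and height (world z) of large_center below 0.035 m and horizontal distance between each of medium_grip, small_grip, tiny_grip and large_grip above 0.03 m and horizontal distance between each of small_grip, tiny_grip and medium_grip above 0.03 m and horizontal distance between tiny_grip and small_grip above 0.03 m); the robot touches nothing.
It fails at once if the largest cup is shifted by more than 30 mm (distance of large_center from where it was at the start of the episode above 0.03 m).
It fails at once if a bystander (lemon, garlic, jars, tin, mug or mill) is shifted by more than 30 mm (distance of any of lemon_1, garlic_1, jar_herbs, tin_2, mug_1, mill_1, spice_jar_1 from where it was at the start of the episode above 0.03 m).
It also fails if it takes over 72 s, if anything falls off the work surface, if the arm or the gripper's body presses on something with over 40 N, if the wrist force passes 120 N, or if a joint passes its speed limit or range.

## Working session

There is one attempt and no reset: what is moved stays moved. The work goes in short steps, Python scripts to look and compute and a tool call to move; the robot and the scene stay as the last step left them, time stands still between calls to the robot, and variables do not carry over. Pictures are saved under pics/ and viewed, about 8 in all and at most 12, crops included, and the job is handed in when it is done.

Besides the shell and the picture viewer there is one more tool, called after "Call:" as name([rows], argument=value, ...), one row to a line, values as JSON. play_rows: Moves the arm, as the interface text tells. Its arguments: {"type":"object","properties":{"plan":{"type":"array","items":{"type":"object","properties":{"travel":{"type":"array","items":{"type":"number"}},"turn":{"type":"number"},"gripper":{"type":"number"}}}}},"required":["plan"]}

```bash
ls; mkdir -p pics; cat > h.py <<'E'
import numpy as np, cv2
from cell import *
from scipy.spatial.transform import Rotation as R
def rot(q): return R.from_quat([q[1],q[2],q[3],q[0]]).as_matrix()
def ray(p,uv):
    d=np.array([(uv[0]-p['cx'])/p['fx'],(uv[1]-p['cy'])/p['fy']]); s=d.copy()
    for _ in range(20): s=d/(1+p['k1']*(s@s))
    return np.array([s[0],s[1],1.])
def att(p):
    a=np.array(p['attitude'],float)
    return rot(a) if a.size==4 else a.reshape(3,3)
def onz(p,uv,z):
    w=att(p)@ray(p,uv); e=np.array(p['eye']); return e+w*(z-e[2])/w[2]
def tri(obs):
    A=np.zeros((3,3));b=np.zeros(3)
    for p,uv in obs:
        w=att(p)@ray(p,uv); w/=np.linalg.norm(w); M=np.eye(3)-np.outer(w,w); A+=M;b+=M@np.array(p['eye'])
    x=np.linalg.solve(A,b)
    r=[np.linalg.norm(np.cross(x-np.array(p['eye']),(att(p)@ray(p,uv))/np.linalg.norm(ray(p,uv)))) for p,uv in obs]
    return x,max(r)
def proj(p,X):
    c=att(p).T@(np.array(X)-np.array(p['eye'])); s=c[:2]/c[2]; s=s*(1+p['k1']*(s@s))
    return np.array([p['fx']*s[0]+p['cx'],p['fy']*s[1]+p['cy']])
def cloud(p,d):
    v,u=np.mgrid[0:420,0:560]
    K=np.array([[p['fx'],0,p['cx']],[0,p['fy'],p['cy']],[0,0,1]])
    pts=np.stack([u.ravel(),v.ravel()],1).astype(float)
    s0=(pts-[p['cx'],p['cy']])/[p['fx'],p['fy']]; s=s0.copy()
    for _ in range(20): s=s0/(1+p['k1']*(s**2).sum(1,keepdims=True))
    P=np.c_[s,np.ones(len(s))]*d.ravel()[:,None]
    return (P@att(p).T+np.array(p['eye'])).reshape(420,560,3)
E
python3 - <<'E'
from h import *
T=['large','medium','small','tiny']
ob={}
for c in ['scene','side']:
    im,d=camera(c); p=camera_params(c); print(c,p)
    np.savez(f'{c}0.npz',im=im,d=d); cv2.imwrite(f'pics/{c}0.png',im[:,:,::-1])
    for t in T:
        for k in ['center','grip']:
            r=landmark_of(c,f'{t}_{k}')
            if r: uv=np.array(r[0]['centre'])*[560,420]; print(t,k,[(round(x['conf'],2),np.round(np.array(x['centre'])*[560,420])) for x in r[:2]]); ob.setdefault((t,k),[]).append((p,uv))
for k,o in ob.items():
    if len(o)==2: print(k,tri(o))
print(get_state())
E
```

```text
pics
scene {'fx': 513.6484450344445, 'fy': 513.6484450344445, 'cx': 283.50445269581104, 'cy': 218.08486192178034, 'k1': 0.00808965011965391, 'eye': array([-0.60369763,  0.05118005,  1.16695273]), 'attitude': array([ 0.27953118, -0.63546808,  0.66386834, -0.27806739])}
large center [(0.55, array([391., 229.]))]
large grip [(0.57, array([397., 246.]))]
medium center [(0.95, array([266., 234.]))]
medium grip [(0.76, array([262., 247.]))]
small center [(0.61, array([196., 215.]))]
small grip [(0.62, array([194., 226.])), (0.21, array([390., 226.]))]
side {'fx': 453.51150222603957, 'fy': 453.51150222603957, 'cx': 286.0162788538538, 'cy': 209.44378037176233, 'k1': -0.11960189204580142, 'eye': array([0.30265762, 0.86130978, 0.84077908]), 'attitude': array([ 0.05668719, -0.12985572,  0.89862506, -0.41520724])}
large center [(0.94, array([321., 163.]))]
large grip [(0.9, array([353., 161.])), (0.44, array([345., 304.]))]
medium center [(0.8, array([280., 247.]))]
medium grip [(0.97, array([319., 252.]))]
small center [(0.95, array([236., 296.])), (0.66, array([321., 163.]))]
small grip [(0.87
[... 697 characters left out ...]
2719]), np.float64(0.0038028683562587986))
{'time_s': 0.9, 'joint_pos': array([-1.25561253e+00,  4.90849612e-01,  1.55892103e+00, -3.33784016e-05,
        1.09170272e+00, -1.05629974e-01]), 'dq': array([-0.00046163, -0.00215759,  0.00097479, -0.00117708, -0.00071324,
       -0.00069089]), 'tau': array([-1.69572199e-03, -6.12472486e+01, -2.58433074e+01,  6.93070586e-02,
        4.44271322e-02,  4.95733298e-05]), 'eef_pos': array([ 0.25531225, -0.57047899,  0.21468501]), 'eef_rot': array([-0.5933702 ,  0.59343956, -0.38451334,  0.38456571]), 'contact_force': array([-0.48238023,  0.08509311,  0.7187816 ]), 'ft_torque': array([-0.04916506,  0.05803095,  0.09726059]), 'width': 1.0008629191666372}
```

```bash
python3 - <<'E'
import cv2,numpy as np
for c in ['scene','side']:
    im=cv2.imread(f'pics/{c}0.png'); cv2.imwrite(f'pics/{c}0b.png',cv2.resize(im,(800,600)))
E
```

```text
(no output)
```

View pics/scene0.png

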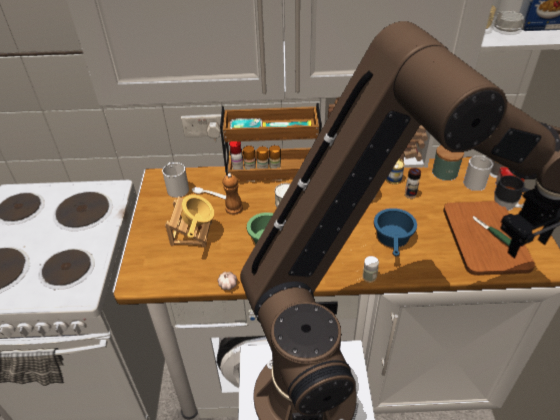

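View pics/side0.png

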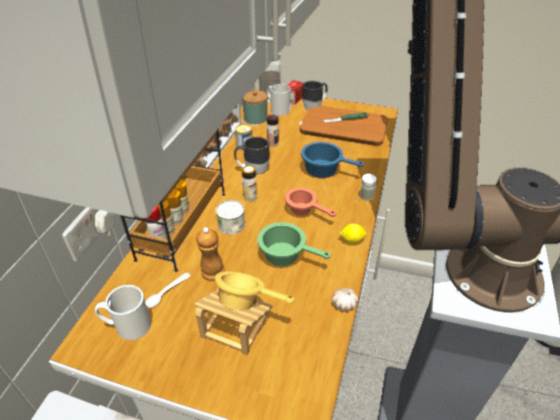

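The scene view shows blue (395,228), green (262,230) and yellow on the stand (196,212), with red hidden by the arm. The side view shows all four: blue (322,160), red (302,203), green (282,245), yellow (240,292). Next I'll fit the rims from depth.

```bash
cat >> h.py <<'E'
HUE={'large':(98,125),'medium':(55,90),'small':(19,29),'tiny':(0,10)}
RL={'large':.066,'medium':.0605,'small':.053,'tiny':.0455}
from scipy.optimize import least_squares
def mask(im,t,uv,rad=75):
    hsv=cv2.cvtColor(np.ascontiguousarray(im),cv2.COLOR_RGB2HSV); lo,hi=HUE[t]
    m=((hsv[...,0]>=lo)&(hsv[...,0]<=hi)&(hsv[...,1]>110)&(hsv[...,2]>40))
    v,u=np.mgrid[0:420,0:560]; m&=(np.hypot(u-uv[0],v-uv[1])<rad)
    m=cv2.morphologyEx(m.astype(np.uint8),cv2.MORPH_OPEN,np.ones((2,2)))
    n,l,s,_=cv2.connectedComponentsWithStats(m); 
    if n<2: return m>0
    return l==1+np.argmax(s[1:,4])
def fit(im,d,p,t,uv,rad=75):
    m=mask(im,t,uv,rad)&(d>0); P=cloud(p,d)[m]
    P=P[P[:,2]>.015]
    zt=np.percentile(P[:,2],97); T=P[P[:,2]>zt-.006]
    # centre: robust circle of outer lip = ring 
    f=lambda c: None
    c0=np.median(T[:,:2],0)
    # handle dir and centre by maximizing pts inside the ring [ri,ro] and bar
    ro=RL[t]; ri=ro-(.011 if t=='large' else .013)
    def cost(q):
        r=T[:,:2]-q[:2]; h=np.array([np.cos(q[2]),np.sin(q[2])]); a=r@h; b=np.abs(r@[-h[1],h[0]]); R_=np.linalg.norm(r,axis=1)
        e1=np.maximum(0,np.maximum(ri-R_,R_-ro)); e2=np.maximum(0,np.maximum(b-.007,np.maximum(ro-.002-a,a-ro-.070)))
        return np.minimum(e1,e2)
    best=min((least_squares(cost,[c0[0]+dx,c0[1]+dy,np.pi+an],loss='soft_l1',f_scale=.001) for dx in(0,.03) for dy in (-.01,.01) for an in(-.4,0,.4)),key=lambda r:r.cost)
    return best.x,zt,len(T),best.cost
E
python3 - <<'E'
from h import *
Z={c:np.load(c+'0.npz') for c in('scene','side')}
UV={'side':dict(large=(330,161),tiny=(310,205),medium=(290,247)),'scene':dict(large=(395,230),medium=(262,230))}
for c in UV:
    for t,uv in UV[c].items():
        x,zt,n,co=fit(Z[c]['im'],Z[c]['d'],camera_params(c),t,uv); print(c,t,np.round(x[:2],4),'ang',round(np.degrees(x[2]),1),'z',round(zt,4),n,co*1e6)
# yellow: plane of rim
for c,uv in (('side',(245,290)),('scene',(196,212))):
    z=Z[c];m=mask(z['im'],'small',uv,60)&(z['d']>0);P=cloud(camera_params(c),z['d'])[m]
    print(c,len(P),P.min(0),P.max(0))
    H=P[P[:,0]<np.percentile(P[:,0],1)+.055]; print('handle',H.mean(0),len(H),np.linalg.svd(H-H.mean(0))[2] if len(H)<3000 else '')
for c in('scene','side'):
    camera(c)
    for t in ['stand','lemon_1','garlic_1','jar_herbs','tin_2','mug_1','mill_1','spice_jar_1']:
        r=landmark_of(c,t)
        for q in r[:2]: print(c,t,round(q['conf'],2),np.round(onz(camera_params(c),np.array(q['centre'])*[560,420],0),3))
E
```

```text
side large [ 0.5254 -0.3104] ang 167.1 z 0.063 199 20.705091163263507
side tiny [ 0.5342 -0.099 ] ang 156.0 z 0.0478 292 12.044632843736316Traceback (most recent call last):
  File "<stdin>", line 6, in <module>
  File "h.py", line 46, in fit
    zt=np.percentile(P[:,2],97); T=P[P[:,2]>zt-.006]
    return _quantile_unchecked(
        a, q, axis, out, overwrite_input, method, keepdims, weights)
    return _ureduce(a,
                    func=_quantile_ureduce_func,
    ...<5 lines>...
                    overwrite_input=overwrite_input,
                    method=method)
    r = func(a, **kwargs)
    result = _quantile(arr,
                       quantiles=q,
    ...<2 lines>...
                       out=out,
                       weights=wgt)
    slices_having_nans = np.isnan(arr[-1, ...])
                                  ~~~^^^^^^^^^
IndexError: index -1 is out of bounds for axis 0 with size 0
```

```bash
python3 - <<'E'
from h import *
Z={c:np.load(c+'0.npz') for c in('scene','side')}
im=Z['side']['im']; hsv=cv2.cvtColor(im,cv2.COLOR_RGB2HSV)
for n,(u,v) in dict(green=(282,240),greenh=(315,253),blue=(322,160),blueh=(350,162),red=(302,203),yel=(240,292),yelh=(280,296),wood=(330,270)).items(): print(n,hsv[v,u],im[v,u])
p=camera_params('side'); P=cloud(p,Z['side']['d'])
np.set_printoptions(precision=3,suppress=True)
for n,(u,v) in dict(blueh=(352,162),blueh2=(345,161),table=(330,270),yelh=(280,296)).items(): print(n,P[v,u])
# handle colour mask hist of heights for large
m=mask(im,'large',(330,161)); print(m.sum(), np.histogram(P[m][:,2],bins=np.arange(0,.08,.005))[0])
Q=P[m]; print(Q[Q[:,0]<.45])
E
```

```text
green [ 59  79 142] [ 99 142  98]
greenh [ 48  83 141] [114 141  95]
blue [101 140 159] [ 72 128 159]
blueh [102 110 121] [ 69 101 121]
red [  8 136 247] [247 150 115]
yel [ 26 143 252] [252 231 111]
yelh [ 28 131 253] [253 243 123]
wood [ 19 182 231] [231 170  66]
blueh [ 0.425 -0.294  0.058]
blueh2 [ 0.447 -0.29   0.059]
table [0.405 0.105 0.001]
yelh [0.473 0.305 0.114]
1000 [ 53  67  50  73  70  87  69  83  78  67  74  97 121   3   0]
[[ 0.303  0.861  0.841]
 [ 0.303  0.861  0.841]
 [ 0.303  0.861  0.841]
 [ 0.447 -0.292  0.062]
 [ 0.444 -0.294  0.061]
 [ 0.449 -0.288  0.06 ]
 [ 0.447 -0.29   0.059]
 [ 0.444 -0.293  0.058]
 [ 0.303  0.861  0.841]]
```

```bash
python3 - <<'E'
from h import *
for c in('scene','side'):
    camera(c)
    for t in ['stand','lemon_1','garlic_1','jar_herbs','tin_2','mug_1','mill_1','spice_jar_1']:
        r=landmark_of(c,t)
        for q in r[:2]: print(c,t,round(q['conf'],2),np.round(onz(camera_params(c),np.array(q['centre'])*[560,420],0),3))
E
```

```text
scene stand 0.61 [0.557 0.315 0.   ]
scene lemon_1 0.48 [ 0.561 -0.316  0.   ]
scene garlic_1 0.53 [0.356 0.2   0.   ]
scene jar_herbs 0.8 [ 0.356 -0.215  0.   ]
scene tin_2 0.45 [0.705 0.024 0.   ]
scene mill_1 0.82 [0.671 0.195 0.   ]
side stand 0.59 [0.569 0.319 0.   ]
side lemon_1 0.7 [ 0.371 -0.011  0.   ]
side lemon_1 0.6 [0.515 0.217 0.   ]
side garlic_1 0.71 [0.354 0.199 0.   ]
side jar_herbs 0.75 [ 0.363 -0.202  0.   ]
side tin_2 0.8 [ 0.697  0.028 -0.   ]
side mug_1 0.85 [ 0.725 -0.245  0.   ]
side mill_1 0.93 [0.678 0.199 0.   ]
side spice_jar_1 0.67 [ 0.704 -0.115  0.   ]
```

```bash
sed -i "s/^HUE=.*/HUE={'large':(95,125),'medium':(38,90),'small':(23,34),'tiny':(0,12)}/; s/hsv\[...,1\]>110/hsv[...,1]>60/; s/&(hsv\[...,2\]>40)/\&(hsv[...,2]>30)/; s/MORPH_OPEN,np.ones((2,2))/MORPH_CLOSE,np.ones((3,3))/" h.py
python3 - <<'E'
from h import *
np.set_printoptions(precision=4,suppress=True)
Z={c:np.load(c+'0.npz') for c in('scene','side')}
UV={'side':dict(large=(330,161),tiny=(310,205),medium=(290,247)),'scene':dict(large=(395,230),medium=(262,230))}
for c in UV:
    for t,uv in UV[c].items():
        x,zt,n,co=fit(Z[c]['im'],Z[c]['d'],camera_params(c),t,uv); print(c,t,x[:2],'ang',round(np.degrees(x[2]),1),'z',round(zt,4),n,co*1e6)
for c,uv in (('side',(245,290)),('scene',(196,212))):
    z=Z[c];m=mask(z['im'],'small',uv,60)&(z['d']>0);P=cloud(camera_params(c),z['d'])[m]
    H=P[(P[:,0]<.50)&(P[:,0]>.40)]; print(c,len(P),'handle',H.min(0),H.max(0),H.mean(0),len(H)); print(np.linalg.svd(H-H.mean(0),full_matrices=False)[2])
    # fit tilted cup: rim-plane model, known tilt, handle yaw, centre
E
```

```text
side large [ 0.5254 -0.3102] ang 169.6 z 0.0635 299 20.119593752756494
side tiny [ 0.5343 -0.099 ] ang 156.9 z 0.0479 360 17.05905756418035
side medium [0.5349 0.0869] ang 169.1 z 0.0595 667 24.02068296673025
scene large [ 0.5188 -0.3125] ang 169.9 z 0.0642 356 33.61064809605145
scene medium [0.5307 0.0836] ang 151.6 z 0.0601 137 142.46839869554194
side 877 handle [0.4465 0.2928 0.1086] [0.499  0.3125 0.1182] [0.474  0.3043 0.1138] 123
[[-0.9895  0.1427  0.0212]
 [-0.1426 -0.9455 -0.2929]
 [ 0.0218  0.2928 -0.9559]]Traceback (most recent call last):
  File "<stdin>", line 10, in <module>
    return umr_minimum(a, axis, None, out, keepdims, initial, where)
ValueError: zero-size array to reduction operation minimum which has no identity
```

```bash
cat >> h.py <<'E'
def go(x,y,z,handle_deg=None,dz=0,verbose=1):
    """travel in mm and turn so that TCP ends at x,y,z with jaw axis across a handle pointing handle_deg"""
    s=get_state(); M=rot(s['eef_rot']); tr=M.T@(np.array([x,y,z])-s['eef_pos'])*1000
    yaw=np.degrees(np.arctan2(M[1,0],M[0,0])); out=[]
    if handle_deg is not None:
        for a in(90,-90):
            w=(handle_deg+a-yaw+180)%360-180; t=-w  # tool y points down: turn about it = -world yaw
            q1n=np.arctan2(y,x); q=s['joint_pos']
            out.append((round(np.radians(t),3),'rows',round(abs(t)/7.16,1)))
    print('travel',np.round(tr,1),'turns',out,'yaw',round(yaw,1),'q1',round(s['joint_pos'][0],2),'q6',round(s['joint_pos'][5],2),'rows',round(np.linalg.norm(tr)/41.7,1),'downdev',np.round(M[:,1],3))
E
python3 - <<'E'
from h import *
go(.456,.102,.22,169)
M=rot(get_state()['eef_rot']);print(M); p=camera_params('wrist');print(p)
print(M.T@(np.array(p['eye'])-get_state()['eef_pos']), M.T@att(p))
E
```

```text
travel [-531.8   -5.4  457.9] turns [(np.float64(0.613), 'rows', np.float64(4.9)), (np.float64(-2.529), 'rows', np.float64(20.2))] yaw -65.9 q1 -1.26 q6 -0.11 rows 16.8 downdev [ 0. -0. -1.]
[[ 4.08485291e-01  3.60499596e-05  9.12764902e-01]
 [-9.12764900e-01 -5.52126121e-05  4.08485292e-01]
 [ 6.51220128e-05 -9.99999998e-01  1.03515979e-05]]
{'fx': 361.8409845209478, 'fy': 361.8409845209478, 'cx': 277.7330236459151, 'cy': 216.0685605839317, 'k1': -0.07786357726789311, 'eye': array([ 0.32932904, -0.53675532,  0.38517108]), 'attitude': array([ 0.12004919,  0.83078967, -0.53781583, -0.07829975])}
[-0.00054282 -0.17050991  0.08131191] [[ 9.99999114e-01  1.09450249e-03 -7.58311844e-04]
 [ 1.03766843e-03 -2.83702794e-01  9.58911700e-01]
 [ 8.34396054e-04 -9.58911637e-01 -2.83703678e-01]]
```

Call:
play_rows([
  {"travel":[-8,0,45],"turn":0.1,"gripper":60},
  {"travel":[-15,0,86],"turn":0.2,"gripper":60},
  {"travel":[-30,0,125],"turn":0.3,"gripper":60},
  {"travel":[-65,0,147],"turn":0.4,"gripper":60},
  {"travel":[-101,0,167],"turn":0.5,"gripper":60},
  {"travel":[-137,0,187],"turn":0.6,"gripper":60},
  {"travel":[-173,0,207],"turn":0.613,"gripper":60},
  {"travel":[-209,0,227],"turn":0.613,"gripper":60},
])

```text
time_s: 2.47
eef_pos: [0.3768, -0.286, 0.2147]
eef_rot: [-0.449, 0.449, -0.546, 0.546]
contact_force: [0.9, -0.5, -0.2]
width: 0.63
```

```bash
python3 - <<'E'
from h import *
print(get_state()['time_s'],get_state()['eef_pos']);go(.456,.102,.18,169)
E
```

```text
2.4667 [ 0.37684159 -0.28601863  0.21466592]
travel [-396.    34.6    2.9] turns [(np.float64(-0.002), 'rows', np.float64(0.0)), (np.float64(3.14), 'rows', np.float64(25.1))] yaw -101.1 q1 -0.79 q6 0.98 rows 9.5 downdev [ 0. -0. -1.]
```

Call:
play_rows([
  {"travel":[-396,0,3],"turn":0,"gripper":60},
  {"travel":[-396,0,3],"turn":0,"gripper":50},
  {"travel":[-396,0,3],"turn":0,"gripper":50},
  {"travel":[-396,0,3],"turn":0,"gripper":50},
  {"travel":[-396,0,3],"turn":0,"gripper":50},
  {"travel":[-396,0,3],"turn":0,"gripper":50},
  {"travel":[-396,0,3],"turn":0,"gripper":50},
  {"travel":[-396,0,3],"turn":0,"gripper":50},
])

```text
time_s: 3.13
eef_pos: [0.4432, 0.0409, 0.2149]
eef_rot: [-0.45, 0.45, -0.545, 0.546]
contact_force: [0.8, -0.9, 0.9]
width: 0.527
```

```bash
cat > look.py <<'E'
import sys
from h import *
np.set_printoptions(precision=4,suppress=True)
def look(name,cups,save=None,rad=260):
    p=camera_params(name); im,d=camera(name); out={}
    if save: cv2.imwrite('pics/'+save,im[:,:,::-1])
    np.savez('last_%s.npz'%name,im=im,d=d)
    for t in cups:
        r=landmark_of(name,t+'_center'); 
        if not r: print(t,'none'); continue
        uv=np.array(r[0]['centre'])*[560,420]
        try: x,zt,n,co=fit(im,d,p,t,uv,rad); print(name,t,round(r[0]['conf'],2),uv,x[:2],'ang',round(np.degrees(x[2]),1),'z',round(zt,4),n,round(co*1e6,1)); out[t]=x
        except Exception as e: print(t,e)
    return out
E
python3 - <<'E'
from look import *
print(get_state()['time_s'],get_state()['eef_pos'])
look('wrist',['medium'],'w1.png'); look('scene',['tiny','large','medium']);look('side',['medium','small'])
go(.456,.102,.18,169)
E
```

```text
3.1333 [0.4432 0.0409 0.2149]
wrist medium 0.88 [212.576 108.486] [0.5355 0.0864] ang 169.8 z 0.0595 2594 31.0
scene tiny 0.74 [325.08  229.992] [0.1524 0.153 ] ang 255.2 z 0.8273 2494 29647.0
scene large 0.81 [390.208 228.9  ] [ 0.5189 -0.3129] ang 169.6 z 0.0646 321 26.2
scene medium 0.83 [264.992 231.714] [0.5314 0.0855] ang 169.8 z 0.0603 332 21.0
side medium 0.96 [280.112 244.986] [0.535  0.0867] ang 168.9 z 0.0593 680 17.1
side small 0.62 [236.6   293.202] [0.5652 0.2847] ang 110.4 z 0.1388 144 1.0
travel [-65.8  34.6   0.1] turns [(np.float64(-0.003), 'rows', np.float64(0.0)), (np.float64(3.139), 'rows', np.float64(25.1))] yaw -101.1 q1 -0.06 q6 1.7 rows 1.8 downdev [ 0. -0. -1.]
```

View pics/w1.png

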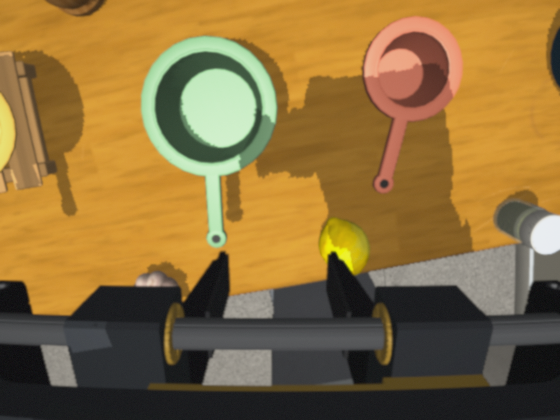

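Call:
play_rows([
  {"travel":[-33,0,1.5],"turn":0,"gripper":45},
  {"travel":[-61.5,0,1.5],"turn":-0.01,"gripper":45},
  {"travel":[-61.5,36,1.5],"turn":-0.01,"gripper":45},
  {"travel":[-61.5,76,1.5],"turn":-0.01,"gripper":45},
  {"travel":[-61.5,115,1.5],"turn":-0.01,"gripper":45},
  {"travel":[-61.5,140,1.5],"turn":-0.01,"gripper":45},
  {"travel":[-61.5,140,1.5],"turn":-0.01,"gripper":45},
])

```text
time_s: 4.17
eef_pos: [0.4545, 0.0977, 0.0709]
eef_rot: [0.45, -0.454, 0.545, -0.542]
contact_force: [-0.1, -0.9, 0.5]
width: 0.468
```

```bash
python3 - <<'E'
from look import *
a=np.radians(169.8);c=np.array([.5355,.0865])+.078*np.array([np.cos(a),np.sin(a)])
go(c[0],c[1],.036,169.8); 
E
```

```text
travel [-3.4 34.8  3.9] turns [(np.float64(-0.006), 'rows', np.float64(0.0)), (np.float64(3.136), 'rows', np.float64(25.1))] yaw -100.5 q1 0.07 q6 1.82 rows 0.8 downdev [-0.007 -0.001 -1.   ]
```

Call:
play_rows([
  {"travel":[-3.4,20,3],"turn":-0.006,"gripper":45},
  {"travel":[-3.4,38,3],"turn":-0.006,"gripper":45},
  {"travel":[-3.4,38,3],"turn":-0.006,"gripper":5},
  {"travel":[-3.4,38,3],"turn":-0.006,"gripper":5},
  {"travel":[-3.4,38,3],"turn":-0.006,"gripper":5},
  {"travel":[-3.4,38,3],"turn":-0.006,"gripper":5},
  {"travel":[-3.4,38,3],"turn":-0.006,"gripper":5},
  {"travel":[-3.4,25,3],"turn":-0.006,"gripper":5},
])

```text
time_s: 4.83
eef_pos: [0.4595, 0.1015, 0.0492]
eef_rot: [0.454, -0.455, 0.542, -0.542]
contact_force: [-1.0, -0.3, -0.1]
width: 0.146
```

Call:
play_rows([
  {"travel":[0,-25,0],"turn":0,"gripper":5},
  {"travel":[0,-62,0],"turn":0,"gripper":5},
  {"travel":[0,-100,0],"turn":0,"gripper":5},
  {"travel":[35,-115,8],"turn":0,"gripper":5},
  {"travel":[75,-120,17],"turn":0,"gripper":5},
  {"travel":[115,-120,27],"turn":0,"gripper":5},
  {"travel":[155,-120,37],"turn":0,"gripper":5},
  {"travel":[180,-120,43],"turn":0,"gripper":5},
])

```text
time_s: 5.5
eef_pos: [0.4707, -0.0861, 0.1706]
eef_rot: [-0.454, 0.454, -0.542, 0.543]
contact_force: [0.1, -0.0, -0.8]
width: 0.148
```

```bash
python3 - <<'E'
from look import *
print(get_state()['time_s'],get_state()['eef_pos'])
o=look('wrist',['large','medium','tiny'],'w2.png'); look('side',['large','tiny'])
c=o['large'][:2]; a=np.radians(125); t=c+.078*np.array([np.cos(a),np.sin(a)])
go(t[0],t[1],.17,125)
E
```

```text
5.5 [ 0.4707 -0.0861  0.1706]
wrist large 0.59 [529.424 101.892] [ 0.5237 -0.3122] ang 169.3 z 0.0633 5109 33.1
wrist medium 0.9 [275.52 119.28] [ 0.5469 -0.0986] ang 169.9 z 0.1888 17102 79.3
wrist tiny 0.56 [277.872 117.306] [ 0.4839 -0.1187] ang 157.1 z 0.1841 15 0.0
side large 0.78 [319.872 159.012] [ 0.4048 -0.1067] ang 157.1 z 0.1988 9 0.0
side tiny 0.74 [229.712 229.488] [ 0.5338 -0.0988] ang 157.1 z 0.0479 374 20.9
travel [162.3  -0.2  37.2] turns [(np.float64(0.785), 'rows', np.float64(6.3)), (np.float64(-2.357), 'rows', np.float64(18.9))] yaw -100.0 q1 -0.31 q6 1.43 rows 4.0 downdev [ 0.  0. -1.]
```

View pics/w2.png

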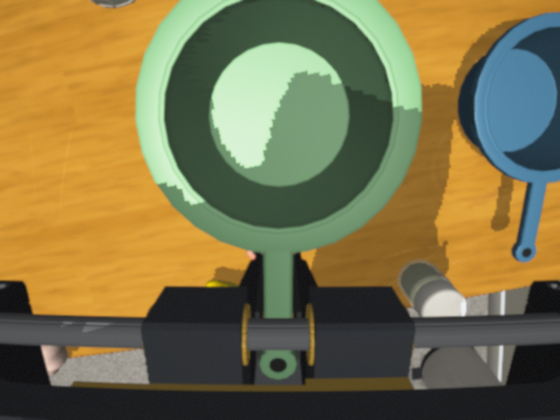

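Call:
play_rows([
  {"travel":[30,0,7],"turn":0.12,"gripper":5},
  {"travel":[65,0,15],"turn":0.24,"gripper":5},
  {"travel":[100,0,23],"turn":0.36,"gripper":5},
  {"travel":[135,0,31],"turn":0.48,"gripper":5},
  {"travel":[159,0,36.5],"turn":0.6,"gripper":5},
  {"travel":[159,0,36.5],"turn":0.72,"gripper":5},
  {"travel":[159,0,36.5],"turn":0.785,"gripper":5},
  {"travel":[159,0,36.5],"turn":0.785,"gripper":5},
])

```text
time_s: 6.52
eef_pos: [0.479, -0.2453, 0.1695]
eef_rot: [0.211, -0.212, 0.675, -0.675]
contact_force: [-0.4, 0.4, -0.6]
width: 0.145
```

```bash
cat >> look.py <<'E'
def plane(t,x,name='wrist'):
    """tilt of the rim: ring pixels about the fitted centre"""
    z=np.load('last_%s.npz'%name); p=camera_params(name); r=landmark_of(name,t+'_center'); uv=np.array(r[0]['centre'])*[560,420]
    m=mask(z['im'],t,uv,260)&(z['d']>0); P=cloud(p,z['d'])[m]; q=np.linalg.norm(P[:,:2]-x[:2],axis=1)
    P=P[(q<RL[t]-.001)&(q>RL[t]-.011)]; P=P[P[:,2]>np.median(P[:,2])-.01]
    for _ in range(3):
        A=np.c_[P[:,:2]-x[:2],np.ones(len(P))]; s=np.linalg.lstsq(A,P[:,2],rcond=None)[0]; P=P[np.abs(A@s-P[:,2])<.004]
    print(t,'rim slope xy',s[:2],'z',s[2],len(P)); return s
E
python3 - <<'E'
from look import *
print(get_state()['time_s'],get_state()['eef_pos'])
o=look('wrist',['medium']); plane('medium',o['medium'])
o=look('side',['medium']);
t=np.array([.524,-.3118]);
go(.479,-.2491,.1,125)
E
```

```text
6.5167 [ 0.479  -0.2453  0.1695]
wrist medium 0.75 [279.216 115.5  ] [ 0.5235 -0.3074] ang 124.8 z 0.1876 20341 82.0
medium rim slope xy [-0.0123  0.0043] z 0.18660369548129635 13154
side medium 0.81 [322.112 128.184] [ 0.585  -0.1662] ang 205.4 z 0.2467 24 8.7
travel [ 2.2 69.7  3. ] turns [(np.float64(0.002), 'rows', np.float64(0.0)), (np.float64(-3.14), 'rows', np.float64(25.1))] yaw -144.9 q1 -0.6 q6 1.93 rows 1.7 downdev [ 0. -0. -1.]
```

Call:
play_rows([
  {"travel":[2.1,0,3.9],"turn":0,"gripper":5},
  {"travel":[2.1,20,3.9],"turn":0,"gripper":5},
  {"travel":[2.1,45,3.9],"turn":0,"gripper":5},
  {"travel":[2.1,65,3.9],"turn":0,"gripper":5},
  {"travel":[2.1,85,3.9],"turn":0,"gripper":5},
  {"travel":[2.1,100,3.9],"turn":0,"gripper":5},
  {"travel":[2.1,110,3.9],"turn":0,"gripper":5},
  {"travel":[2.1,110,3.9],"turn":0,"gripper":5},
])

```text
time_s: 7.43
eef_pos: [0.4788, -0.2502, 0.058]
eef_rot: [0.212, -0.213, 0.675, -0.674]
contact_force: [-0.5, 0.2, -1.4]
width: 0.146
```

```bash
python3 - <<'E'
from look import *
s=get_state();print(s['time_s'],s['eef_pos'],s['contact_force'])
o=look('wrist',['medium']); plane('medium',o['medium'])
o=look('side',['medium'],'s2.png');o=look('scene',['large','medium'])
E
```

```text
7.4333 [ 0.4788 -0.2502  0.058 ] [-0.548   0.235  -1.4324]
wrist medium 0.91 [276.528 116.298] [ 0.5216 -0.3095] ang -10.8 z 0.076 20239 25096.1
medium rim slope xy [-0.0169  0.0076] z 0.07669459374612717 11809
side medium 0.47 [238.672 326.382] [ 0.4975 -0.2218] ang 157.1 z 0.1433 24 0.0
scene large 0.8 [390.88  226.884] [ 0.5198 -0.3142] ang 168.1 z 0.0655 153 37.0
scene medium 0.75 [394.52  224.784] [ 0.4763 -0.3504] ang 157.1 z 0.1784 7 0.0
```

Call:
play_rows([
  {"travel":[0,2.5,0],"turn":0,"gripper":5},
  {"travel":[0,2.5,0],"turn":0,"gripper":35},
  {"travel":[0,2.5,0],"turn":0,"gripper":35},
  {"travel":[0,2.5,0],"turn":0,"gripper":35},
  {"travel":[0,-20,0],"turn":0,"gripper":35},
  {"travel":[0,-60,0],"turn":0,"gripper":35},
  {"travel":[0,-100,0],"turn":0,"gripper":35},
  {"travel":[0,-100,0],"turn":0,"gripper":35},
])

```text
time_s: 8.5
eef_pos: [0.4817, -0.252, 0.1663]
eef_rot: [-0.214, 0.21, -0.672, 0.677]
contact_force: [0.5, -0.3, 0.8]
width: 0.366
```

```bash
python3 - <<'E'
from look import *
s=get_state();print(s['time_s'],s['eef_pos'],s['contact_force'])
o=look('wrist',['medium','large'],'w3.png'); plane('medium',o['medium'])
E
```

```text
8.5 [ 0.4817 -0.252   0.1663] [ 0.4691 -0.3061  0.7817]
wrist medium 0.88 [278.992 121.59 ] [ 0.5238 -0.3123] ang 125.1 z 0.0739 9625 47.6
large none
medium rim slope xy [-0.0078  0.0071] z 0.06570362244199196 5754
```

View pics/w3.png

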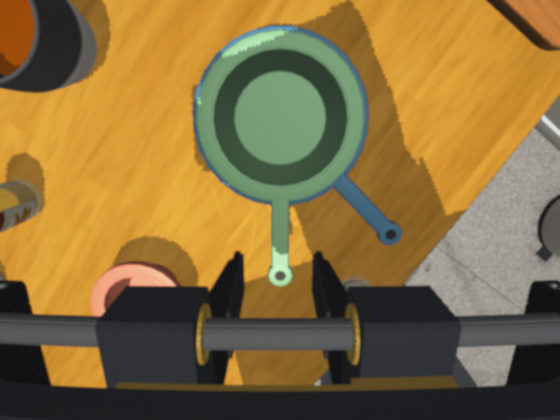

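Call:
play_rows([
  {"travel":[-18,-20,-25],"turn":-0.1,"gripper":40},
  {"travel":[-38,-40,-58],"turn":-0.2,"gripper":40},
  {"travel":[-60,-55,-92],"turn":-0.3,"gripper":40},
  {"travel":[-82,-70,-126],"turn":-0.4,"gripper":40},
  {"travel":[-104,-80,-160],"turn":-0.5,"gripper":40},
  {"travel":[-126,-80,-194],"turn":-0.6,"gripper":40},
  {"travel":[-148,-80,-228],"turn":-0.7,"gripper":40},
  {"travel":[-170,-80,-262],"turn":-0.82,"gripper":40},
])

```text
time_s: 9.37
eef_pos: [0.468, 0.0623, 0.2386]
eef_rot: [0.464, -0.465, 0.533, -0.533]
contact_force: [2.0, 0.0, -0.0]
width: 0.421
```

```bash
python3 - <<'E'
from look import *
s=get_state();print(s['time_s'],s['eef_pos'])
o=look('wrist',['tiny'])
go(.44,.28,.25,172)
E
```

```text
9.3667 [0.468  0.0623 0.2386]
wrist tiny 0.91 [424.088 107.982] [ 0.535  -0.0987] ang 158.0 z 0.0475 4392 41.7
travel [-209.4  -11.4  -55.5] turns [(np.float64(0.009), 'rows', np.float64(0.1)), (np.float64(-3.133), 'rows', np.float64(25.1))] yaw -97.5 q1 -0.0 q6 1.7 rows 5.2 downdev [-0.002  0.001 -1.   ]
```

Tiny is consistent between side and wrist: (0.535,-0.0988), 157.5°. On to the yellow cup.

Call:
play_rows([
  {"travel":[-35,-11,-10],"turn":0,"gripper":40},
  {"travel":[-75,-11,-20],"turn":0,"gripper":40},
  {"travel":[-115,-11,-30],"turn":0,"gripper":40},
  {"travel":[-155,-11,-42],"turn":0,"gripper":40},
  {"travel":[-190,-11,-52],"turn":0,"gripper":40},
  {"travel":[-209,-11,-55],"turn":0,"gripper":40},
  {"travel":[-209,-11,-55],"turn":0,"gripper":40},
])

```text
time_s: 10.05
eef_pos: [0.4433, 0.2778, 0.249]
eef_rot: [0.463, -0.465, 0.534, -0.533]
contact_force: [-0.7, -0.3, -1.6]
width: 0.422
```

```bash
cat > yel.py <<'E'
from look import *
def yel(save=None,zmin=.08):
    p=camera_params('wrist'); im,d=camera('wrist'); s=get_state(); print(s['time_s'],s['eef_pos'])
    if save: cv2.imwrite('pics/'+save,im[:,:,::-1])
    np.savez('last_wrist.npz',im=im,d=d)
    ob={k:[(round(r['conf'],2),np.array(r['centre'])*[560,420]) for r in landmark_of('wrist','small_'+k)[:1]] for k in('center','grip')}; print(ob)
    uv=ob['center'][0][1]; m=mask(im,'small',uv,260)&(d>0); C=cloud(p,d); P=C[m]; P=P[P[:,2]>zmin]; print(len(P),P.min(0),P.max(0))
    for k in ob: u,v=ob[k][0][1].astype(int); print(k,C[v,u])
    return P
E
python3 - <<'E'
from yel import *
P=yel('w4.png'); np.save('yel.npy',P)
xm=P[:,0].min(); 
for a in np.arange(xm,xm+.08,.01):
    H=P[(P[:,0]>=a)&(P[:,0]<a+.01)]; print(round(a,3),len(H),H.mean(0),H.min(0)[1:],H.max(0)[1:])
H=P[(P[:,0]>xm+.01)&(P[:,0]<xm+.055)]; A=np.c_[H[:,:2]-H.mean(0)[:2],np.ones(len(H))]; print('plane',np.linalg.lstsq(A,H[:,2],rcond=None)[0]); print('dir',np.polyfit(H[:,0],H[:,1],1))
E
```

```text
10.1 [0.4434 0.2761 0.249 ]
{'center': [(0.94, array([228.816,  64.302]))], 'grip': [(0.93, array([248.92 , 166.194]))]}
4570 [0.5164 0.2466 0.0859] [0.6095 0.3356 0.143 ]
center [0.5696 0.307  0.0694]
grip [0.4809 0.2991 0.114 ]
0.516 657 [0.5221 0.293  0.1133] [0.2646 0.096 ] [0.3193 0.1296]
0.526 534 [0.531  0.2953 0.1154] [0.2562 0.0913] [0.328  0.1356]
0.536 425 [0.5413 0.2977 0.1175] [0.2512 0.0879] [0.3328 0.1387]
0.546 394 [0.5514 0.2998 0.1195] [0.2482 0.0875] [0.3345 0.1409]
0.556 391 [0.5614 0.2997 0.1202] [0.2466 0.0859] [0.3355 0.1424]
0.566 393 [0.5714 0.2995 0.1207] [0.2466 0.0873] [0.3356 0.143 ]
0.576 416 [0.5814 0.2992 0.1212] [0.2473 0.0873] [0.3336 0.1426]
0.586 460 [0.5915 0.2964 0.1203] [0.2501 0.0895] [0.3306 0.1412]
plane [0.0672 0.6225 0.1183]
dir [0.1464 0.2181]
```

View pics/w4.png

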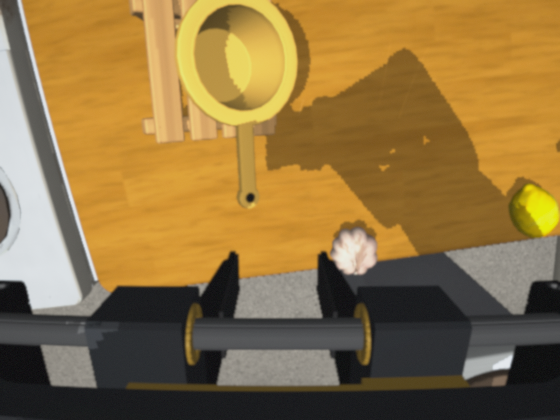

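The wrist view shows the yellow cup on the stand at (237,62). Its handle runs from (245,125) to (249,205), clear of the stand and the garlic (354,250).

```bash
python3 - <<'E'
from look import *
z=np.load('last_wrist.npz'); p=camera_params('wrist'); C=cloud(p,z['d'])
Q=C[125:210,230:265].reshape(-1,3); H=Q[(Q[:,2]>.09)&(Q[:,2]<.13)]
for a in np.arange(.43,.53,.01):
    h=H[(H[:,0]>=a)&(H[:,0]<a+.01)]
    if len(h): print(round(a,3),len(h),h.mean(0),h.min(0)[1:],h.max(0)[1:])
h=H[H[:,0]<.505]; print('dir',np.polyfit(h[:,0],h[:,1],1))
A=np.c_[h[:,:2]-h.mean(0)[:2],np.ones(len(h))]; print('plane',np.linalg.lstsq(A,h[:,2],rcond=None)[0])
# rim circle: rotate
P=np.load('yel.npy'); 
E
```

```text
0.44 80 [0.4478 0.2999 0.1147] [0.2922 0.1097] [0.3085 0.118 ]
0.45 245 [0.4551 0.3005 0.1155] [0.2912 0.1092] [0.3104 0.12  ]
0.46 202 [0.465  0.2994 0.1151] [0.2921 0.1103] [0.3088 0.1193]
0.47 196 [0.475  0.2983 0.1151] [0.2909 0.1101] [0.3063 0.1186]
0.48 209 [0.4849 0.2971 0.115 ] [0.29   0.1103] [0.3051 0.1193]
0.49 210 [0.495  0.296  0.1151] [0.2885 0.1105] [0.3037 0.119 ]
0.5 219 [0.505  0.295  0.1152] [0.2878 0.1096] [0.3026 0.1187]
0.51 135 [0.5132 0.2948 0.1155] [0.2871 0.1105] [0.3043 0.1203]
dir [-0.1048  0.3479]
plane [0.0347 0.3532 0.1151]
```

```bash
python3 - <<'E'
from look import *
go(.4885,.2967,.091,174)
E
```

```text
travel [-28.6 158.4  41.4] turns [(np.float64(-0.037), 'rows', np.float64(0.3)), (np.float64(3.105), 'rows', np.float64(24.8))] yaw -98.1 q1 0.43 q6 2.14 rows 4.0 downdev [-0.002 -0.001 -1.   ]
```

Call:
play_rows([
  {"travel":[-20,0,30],"turn":-0.037,"gripper":40},
  {"travel":[-28.6,35,41.4],"turn":-0.037,"gripper":40},
  {"travel":[-28.6,75,41.4],"turn":-0.037,"gripper":40},
  {"travel":[-28.6,100,41.4],"turn":-0.037,"gripper":40},
  {"travel":[-28.6,115,41.4],"turn":-0.037,"gripper":40},
  {"travel":[-28.6,115,41.4],"turn":-0.037,"gripper":40},
])

```text
time_s: 10.7
eef_pos: [0.4878, 0.2954, 0.1321]
eef_rot: [0.47, -0.475, 0.527, -0.525]
contact_force: [0.5, 0.2, -0.8]
width: 0.421
```

```bash
python3 - <<'E'
from look import *
print(get_state()['eef_pos'])
go(.4885,.2967,.091,174)
E
```

```text
[0.4878 0.2954 0.1321]
travel [-1.5 41.1  0.7] turns [(np.float64(-0.002), 'rows', np.float64(0.0)), (np.float64(3.14), 'rows', np.float64(25.1))] yaw -96.1 q1 0.43 q6 2.11 rows 1.0 downdev [-0.006 -0.003 -1.   ]
```

Call:
play_rows([
  {"travel":[-1.5,20,0.7],"turn":0,"gripper":40},
  {"travel":[-1.5,42,0.7],"turn":0,"gripper":40},
  {"travel":[-1.5,42,0.7],"turn":0,"gripper":5},
  {"travel":[-1.5,42,0.7],"turn":0,"gripper":5},
  {"travel":[-1.5,42,0.7],"turn":0,"gripper":5},
  {"travel":[-1.5,42,0.7],"turn":0,"gripper":5},
  {"travel":[-1.5,42,0.7],"turn":0,"gripper":5},
])

```text
time_s: 11.28
eef_pos: [0.4901, 0.2991, 0.095]
eef_rot: [-0.474, 0.473, -0.525, 0.526]
contact_force: [-0.7, -1.0, 0.5]
width: 0.152
```

Call:
play_rows([
  {"travel":[0,-15,0],"turn":0,"gripper":5},
  {"travel":[0,-40,0],"turn":0,"gripper":5},
  {"travel":[0,-75,0],"turn":0,"gripper":5},
  {"travel":[0,-105,0],"turn":0,"gripper":5},
  {"travel":[0,-120,0],"turn":0,"gripper":5},
  {"travel":[0,-120,0],"turn":0,"gripper":5},
])

```text
time_s: 11.78
eef_pos: [0.4907, 0.2997, 0.2179]
eef_rot: [-0.476, 0.471, -0.525, 0.526]
contact_force: [-0.5, -0.2, -1.7]
width: 0.151
```

```bash
python3 - <<'E'
from yel import *
s=get_state(); print(s['width'],s['contact_force'],s['eef_pos'])
P=yel('w5.png',zmin=.12)
A=np.c_[P[:,:2]-P.mean(0)[:2],np.ones(len(P))]; x=None
T=P[P[:,2]>.2]
for _ in range(8):
    A=np.c_[T[:,:2]-T.mean(0)[:2],np.ones(len(T))]; c=np.linalg.lstsq(A,T[:,2],rcond=None)[0]; r=T[:,2]-A@c; T=T[(r>-.006)&(r<.01)]
print('plane',c,'mean',T.mean(0),len(T))
E
```

```text
0.15066073662499477 [-0.5315 -0.1714 -1.6941] [0.4907 0.2997 0.2179]
11.8333 [0.4899 0.2993 0.2155]
{'center': [(0.74, array([254.072, 122.094]))], 'grip': [(0.64, array([277.872, 302.19 ]))]}
11895 [0.531  0.2478 0.2077] [0.6133 0.3358 0.2649]
center [0.5663 0.306  0.1874]
grip [0.4851 0.3015 0.238 ]
plane [0.0524 0.6343 0.2469] mean [0.582  0.3067 0.2469] 11895
```

View pics/w5.png

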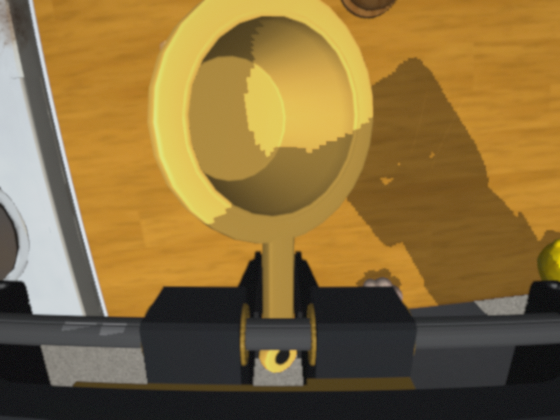

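Call:
play_rows([
  {"travel":[38,0,-2],"turn":0,"gripper":5},
  {"travel":[78,0,-4],"turn":0,"gripper":5},
  {"travel":[118,0,-5],"turn":0,"gripper":5},
  {"travel":[155,10,-7],"turn":0,"gripper":5},
  {"travel":[185,35,-8],"turn":0,"gripper":5},
  {"travel":[205,65,-9],"turn":0,"gripper":5},
  {"travel":[214,100,-9.6],"turn":0,"gripper":5},
  {"travel":[214,130,-9.6],"turn":0,"gripper":5},
])

```text
time_s: 12.6
eef_pos: [0.4563, 0.0853, 0.0812]
eef_rot: [0.472, -0.473, 0.526, -0.525]
contact_force: [-0.4, 0.1, -1.5]
width: 0.152
```

Call:
play_rows([
  {"travel":[0,25,0],"turn":0,"gripper":5},
  {"travel":[0,36,0],"turn":0,"gripper":5},
  {"travel":[0,41,0],"turn":0,"gripper":5},
  {"travel":[0,41,0],"turn":0,"gripper":5},
])

```text
time_s: 12.93
eef_pos: [0.4571, 0.0871, 0.0412]
eef_rot: [0.472, -0.474, 0.526, -0.525]
contact_force: [0.5, 0.8, 0.6]
width: 0.155
```

Call:
play_rows([
  {"travel":[0,0,0],"turn":0,"gripper":95},
  {"travel":[0,0,0],"turn":0,"gripper":95},
  {"travel":[0,0,0],"turn":0,"gripper":95},
  {"travel":[0,0,0],"turn":0,"gripper":95},
  {"travel":[0,0,0],"turn":0,"gripper":95},
  {"travel":[0,-30,0],"turn":0,"gripper":95},
  {"travel":[0,-70,0],"turn":0,"gripper":95},
  {"travel":[0,-110,0],"turn":0,"gripper":95},
])

```text
time_s: 13.6
eef_pos: [0.4571, 0.0872, 0.1538]
eef_rot: [0.473, -0.474, 0.526, -0.525]
contact_force: [1.2, -0.2, 0.4]
width: 0.654
```

```bash
sed -i "s/'small':(23,34)/'small':(21,34)/" h.py; python3 - <<'E'
from look import *
s=get_state(); print(s['time_s'],s['eef_pos'],s['width'])
o=look('wrist',['small'],'w6.png'); plane('small',o['small']); look('side',['small'])
E
```

```text
13.6 [0.4571 0.0872 0.1538] 0.6543925405567834
wrist small 0.7 [247.016 119.784] [0.5332 0.1071] ang 156.0 z 0.0537 5093 5.8
small rim slope xy [0.0095 0.001 ] z 0.057372569278067234 3594
side small 0.75 [280.224 252.42 ] [0.5329 0.1074] ang 149.7 z 0.0533 402 14.5
```

View pics/w6.png

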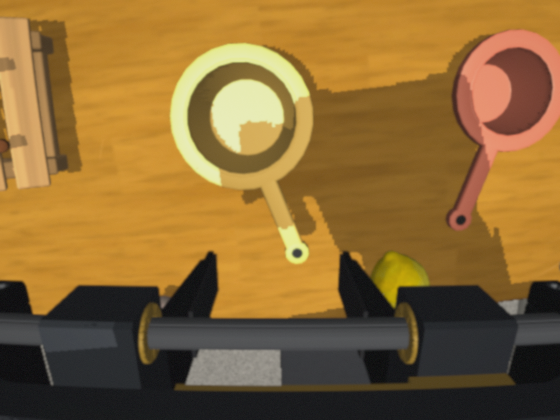

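```bash
python3 - <<'E'
from look import *
z=np.load('last_wrist.npz'); p=camera_params('wrist'); C=cloud(p,z['d'])
Q=C[175:265,250:312].reshape(-1,3); c=np.array([.5332,.1071]); r=np.linalg.norm(Q[:,:2]-c,axis=1)
H=Q[(Q[:,2]>.035)&(Q[:,2]<.07)&(r>.056)&(r<.12)]; a=np.arctan2(H[:,1]-c[1],H[:,0]-c[0])%(2*np.pi); print(len(H),np.degrees([np.median(a),a.min(),a.max()]),np.median(H[:,2]))
ang=np.median(a); t=c+.073*np.array([np.cos(ang),np.sin(ang)]); go(t[0],t[1],.03,np.degrees(ang))
E
```

```text
1457 [196.1027 188.6514 202.7544] 0.05119238972722301
travel [ -0.2 122.6   5.5] turns [(np.float64(-0.385), 'rows', np.float64(3.1)), (np.float64(2.756), 'rows', np.float64(22.1))] yaw -96.0 q1 0.05 q6 1.72 rows 2.9 downdev [ 0. -0. -1.]
```

Call:
play_rows([
  {"travel":[0,10,3],"turn":-0.12,"gripper":40},
  {"travel":[0,30,5.5],"turn":-0.24,"gripper":40},
  {"travel":[0,55,5.5],"turn":-0.36,"gripper":40},
  {"travel":[0,65,5.5],"turn":-0.385,"gripper":40},
  {"travel":[0,65,5.5],"turn":-0.385,"gripper":40},
  {"travel":[0,65,5.5],"turn":-0.385,"gripper":40},
])

```text
time_s: 14.35
eef_pos: [0.4626, 0.0866, 0.0865]
eef_rot: [-0.564, 0.565, -0.426, 0.425]
contact_force: [0.9, -0.8, -0.5]
width: 0.56
```

```bash
python3 - <<'E'
from look import *
print(get_state()['eef_pos'],get_state()['width']); ang=np.radians(196.1)
c=np.array([.5332,.1071]);t=c+.073*np.array([np.cos(ang),np.sin(ang)]); go(t[0],t[1],.03,np.degrees(ang))
E
```

```text
[0.4626 0.0866 0.0865] 0.560388813591132
travel [-0.1 56.5  0.7] turns [(np.float64(-0.002), 'rows', np.float64(0.0)), (np.float64(3.14), 'rows', np.float64(25.1))] yaw -74.0 q1 0.04 q6 1.34 rows 1.4 downdev [-0.003 -0.    -1.   ]
```

Call:
play_rows([
  {"travel":[0,30,0.7],"turn":0,"gripper":40},
  {"travel":[0,57,0.7],"turn":0,"gripper":40},
  {"travel":[0,57,0.7],"turn":0,"gripper":5},
  {"travel":[0,57,0.7],"turn":0,"gripper":5},
  {"travel":[0,57,0.7],"turn":0,"gripper":5},
  {"travel":[0,57,0.7],"turn":0,"gripper":5},
  {"travel":[0,57,0.7],"turn":0,"gripper":5},
  {"travel":[0,57,0.7],"turn":0,"gripper":5},
])

```text
time_s: 15.02
eef_pos: [0.4644, 0.0868, 0.0317]
eef_rot: [0.565, -0.565, 0.425, -0.426]
contact_force: [-2.4, -1.4, 5.2]
width: 0.142
```

Call:
play_rows([
  {"travel":[0,-15,0],"turn":0,"gripper":5},
  {"travel":[0,-50,0],"turn":0,"gripper":5},
  {"travel":[0,-90,0],"turn":0,"gripper":5},
  {"travel":[0,-130,0],"turn":0,"gripper":5},
  {"travel":[0,-150,0],"turn":0,"gripper":5},
  {"travel":[0,-150,0],"turn":0,"gripper":5},
])

```text
time_s: 15.52
eef_pos: [0.4655, 0.087, 0.1852]
eef_rot: [0.567, -0.563, 0.423, -0.427]
contact_force: [0.1, -0.1, -0.6]
width: 0.146
```

```bash
python3 - <<'E'
from look import *
s=get_state(); print(s['time_s'],s['eef_pos'],s['width'])
o=look('wrist',['small']); x=o['small'];plane('small',x)
v=x[:2]-s['eef_pos'][:2]; print('offset',np.linalg.norm(v), 'handle',np.degrees(np.arctan2(-v[1],-v[0])))
print('z rel', )
c=np.array([.5238,-.3122]); a=np.radians(215);t=c+.073*np.array([np.cos(a),np.sin(a)]); go(t[0],t[1],.18,215)
E
```

```text
15.5167 [0.4655 0.087  0.1852] 0.1456006359333773
wrist small 0.75 [280.224 128.814] [0.534  0.1075] ang 180.0 z 0.2067 17277 41.1
small rim slope xy [-0.0054 -0.0003] z 0.20106812008552846 12508
offset 0.07152558056278117 handle -163.3430635464822
z rel
travel [ 423.8    0.1 -121.5] turns [(np.float64(-0.33), 'rows', np.float64(2.6)), (np.float64(2.811), 'rows', np.float64(22.5))] yaw -73.9 q1 0.05 q6 1.34 rows 10.6 downdev [-0.001 -0.    -1.   ]
```

Call:
play_rows([
  {"travel":[35,0,-10],"turn":-0.05,"gripper":5},
  {"travel":[74,0,-21],"turn":-0.1,"gripper":5},
  {"travel":[113,0,-32],"turn":-0.15,"gripper":5},
  {"travel":[152,0,-44],"turn":-0.2,"gripper":5},
  {"travel":[191,0,-55],"turn":-0.25,"gripper":5},
  {"travel":[230,0,-66],"turn":-0.3,"gripper":5},
  {"travel":[269,0,-77],"turn":-0.33,"gripper":5},
  {"travel":[300,0,-86],"turn":-0.33,"gripper":5},
])

```text
time_s: 16.33
eef_pos: [0.4635, -0.2277, 0.1787]
eef_rot: [0.627, -0.627, 0.327, -0.325]
contact_force: [1.8, -0.1, -1.2]
width: 0.144
```

```bash
python3 - <<'E'
from look import *
s=get_state(); print(s['time_s'],s['eef_pos'],s['width'])
go(.4657,-.3538,.18,215)
E
```

```text
16.3333 [ 0.4635 -0.2277  0.1787] 0.14363856256808633
travel [104.5  -1.5 -70.6] turns [(np.float64(0.001), 'rows', np.float64(0.0)), (np.float64(-3.141), 'rows', np.float64(25.1))] yaw -54.9 q1 -0.58 q6 0.37 rows 3.0 downdev [-0.003  0.001 -1.   ]
```

Call:
play_rows([
  {"travel":[33,0,-22],"turn":0,"gripper":5},
  {"travel":[66,0,-44],"turn":0,"gripper":5},
  {"travel":[95,0,-63],"turn":0,"gripper":5},
  {"travel":[102,0,-69],"turn":0,"gripper":5},
  {"travel":[102,0,-69],"turn":0,"gripper":5},
  {"travel":[102,0,-69],"turn":0,"gripper":5},
])

```text
time_s: 16.83
eef_pos: [0.4657, -0.3477, 0.1788]
eef_rot: [0.627, -0.627, 0.328, -0.326]
contact_force: [0.9, 1.4, -0.2]
width: 0.145
```

```bash
python3 - <<'E'
from look import *
s=get_state(); print(s['time_s'],s['eef_pos'],s['width'])
o=look('wrist',['small','medium']); x=o['small'];plane('small',x)
z=np.load('last_wrist.npz');C=cloud(camera_params('wrist'),z['d'])
v=np.array([.5238,-.3122])-x[:2]; M=rot(get_state()['eef_rot']); print('shift tool',M.T@np.array([*v,0])*1000)
E
```

```text
16.8333 [ 0.4657 -0.3477  0.1788] 0.14524757454528112
wrist small 0.63 [281.624 131.418] [ 0.5244 -0.3063] ang 95.1 z 0.1997 16778 37.6
medium none
small rim slope xy [-0.0063 -0.0005] z 0.20008284511939697 12515
shift tool [ 4.4729 -0.0026 -3.9169]
```

Call:
play_rows([
  {"travel":[4.5,0,-3.9],"turn":0,"gripper":5},
  {"travel":[4.5,20,-3.9],"turn":0,"gripper":5},
  {"travel":[4.5,45,-3.9],"turn":0,"gripper":5},
  {"travel":[4.5,68,-3.9],"turn":0,"gripper":5},
  {"travel":[4.5,88,-3.9],"turn":0,"gripper":5},
  {"travel":[4.5,104,-3.9],"turn":0,"gripper":5},
  {"travel":[4.5,113,-3.9],"turn":0,"gripper":5},
  {"travel":[4.5,113,-3.9],"turn":0,"gripper":5},
])

```text
time_s: 17.7
eef_pos: [0.4654, -0.3537, 0.0662]
eef_rot: [0.627, -0.627, 0.327, -0.326]
contact_force: [-0.3, 0.5, -0.3]
width: 0.142
```

```bash
python3 - <<'E'
from look import *
s=get_state(); print(s['time_s'],s['eef_pos'],s['contact_force'])
o=look('wrist',['small']); x=o['small'];plane('small',x)
E
```

```text
17.7 [ 0.4654 -0.3537  0.0662] [-0.3221  0.5461 -0.3226]
wrist small 0.84 [279.328 133.602] [ 0.5241 -0.3122] ang 157.1 z 0.0871 17295 40.8
small rim slope xy [-0.0045 -0.0023] z 0.0880235991926287 12703
```

Call:
play_rows([
  {"travel":[0,3.5,0],"turn":0,"gripper":5},
  {"travel":[0,3.5,0],"turn":0,"gripper":35},
  {"travel":[0,3.5,0],"turn":0,"gripper":35},
  {"travel":[0,3.5,0],"turn":0,"gripper":35},
  {"travel":[0,-20,0],"turn":0,"gripper":35},
  {"travel":[0,-60,0],"turn":0,"gripper":35},
  {"travel":[0,-100,0],"turn":0,"gripper":35},
  {"travel":[0,-120,0],"turn":0,"gripper":35},
])

```text
time_s: 18.52
eef_pos: [0.4666, -0.355, 0.1923]
eef_rot: [-0.627, 0.628, -0.325, 0.328]
contact_force: [0.7, -0.3, -0.5]
width: 0.365
```

```bash
python3 - <<'E'
from look import *
s=get_state(); print(s['time_s'],s['eef_pos'],s['contact_force'])
o=look('wrist',['small','medium'],'w7.png'); plane('small',o['small'])
a=np.radians(157.5); c=np.array([.5348,-.0988]); t=c+.066*np.array([np.cos(a),np.sin(a)]); print(t); go(t[0],t[1],.19,157.5)
E
```

```text
18.5167 [ 0.4666 -0.355   0.1923] [ 0.6549 -0.2959 -0.5319]
small none
medium noneTraceback (most recent call last):
  File "<stdin>", line 3, in <module>
KeyError: 'small'
```

View pics/w7.png

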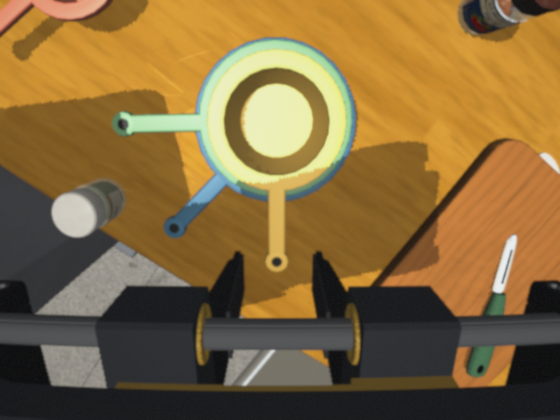

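```bash
python3 - <<'E'
from look import *
z=np.load('last_wrist.npz'); x,zt,n,co=fit(z['im'],z['d'],camera_params('wrist'),'small',(277,120),120); print(x,np.degrees(x[2]),zt,n,co*1e6)
a=np.radians(157.5); c=np.array([.5348,-.0988]); t=c+.066*np.array([np.cos(a),np.sin(a)]); print(t); go(t[0],t[1],.19,157.5)
E
```

```text
[ 0.5243 -0.3124  3.7365] 214.0835637091273 0.08111431663245514 6428 10.744311757635419
[ 0.4738 -0.0735]
travel [-225.9   -1.3  167.4] turns [(np.float64(1.003), 'rows', np.float64(8.0)), (np.float64(-2.138), 'rows', np.float64(17.1))] yaw -55.0 q1 -0.76 q6 0.2 rows 6.7 downdev [ 0.003 -0.003 -1.   ]
```

Call:
play_rows([
  {"travel":[-25,0,20],"turn":0.12,"gripper":40},
  {"travel":[-58,0,43],"turn":0.24,"gripper":40},
  {"travel":[-91,0,67],"turn":0.36,"gripper":40},
  {"travel":[-124,0,92],"turn":0.48,"gripper":40},
  {"travel":[-157,0,116],"turn":0.6,"gripper":40},
  {"travel":[-190,0,140],"turn":0.72,"gripper":40},
  {"travel":[-220,0,163],"turn":0.84,"gripper":40},
  {"travel":[-226,0,167.4],"turn":0.96,"gripper":40},
])

```text
time_s: 19.33
eef_pos: [0.4722, -0.0696, 0.1865]
eef_rot: [0.41, -0.411, 0.576, -0.575]
contact_force: [0.7, 0.1, 0.7]
width: 0.42
```

```bash
python3 - <<'E'
from look import *
s=get_state(); print(s['time_s'],s['eef_pos'],s['width'])
o=look('wrist',['tiny']); x=o['tiny']; t=x[:2]+.066*np.array([np.cos(x[2]),np.sin(x[2])]); go(t[0],t[1],.024,np.degrees(x[2]))
E
```

```text
19.3333 [ 0.4722 -0.0696  0.1865] 0.42033048236331405
wrist tiny 0.8 [285.208 126.084] [ 0.5348 -0.0993] ang 158.2 z 0.0477 4741 29.1
travel [  3.5 162.6   2.4] turns [(np.float64(0.051), 'rows', np.float64(0.4)), (np.float64(-3.091), 'rows', np.float64(24.7))] yaw -108.8 q1 -0.29 q6 1.61 rows 3.9 downdev [-0.002  0.001 -1.   ]
```

Call:
play_rows([
  {"travel":[3.5,35,2.4],"turn":0.051,"gripper":40},
  {"travel":[3.5,70,2.4],"turn":0.051,"gripper":40},
  {"travel":[3.5,95,2.4],"turn":0.051,"gripper":40},
  {"travel":[3.5,110,2.4],"turn":0.051,"gripper":40},
  {"travel":[3.5,110,2.4],"turn":0.051,"gripper":40},
])

```text
time_s: 19.85
eef_pos: [0.4727, -0.0778, 0.0742]
eef_rot: [0.396, -0.399, 0.586, -0.583]
contact_force: [0.3, 0.0, -0.9]
width: 0.419
```

```bash
python3 - <<'E'
from look import *
a=np.radians(158.0); t=np.array([.5348,-.0991])+.066*np.array([np.cos(a),np.sin(a)]); go(t[0],t[1],.024,158)
E
```

```text
travel [-3.6 50.2 -0.2] turns [(np.float64(0.008), 'rows', np.float64(0.1)), (np.float64(-3.134), 'rows', np.float64(25.1))] yaw -111.6 q1 -0.3 q6 1.65 rows 1.2 downdev [-0.006  0.002 -1.   ]
```

Call:
play_rows([
  {"travel":[-2,28,0],"turn":0,"gripper":40},
  {"travel":[-2,51,0],"turn":0,"gripper":40},
  {"travel":[-2,51,0],"turn":0,"gripper":5},
  {"travel":[-2,51,0],"turn":0,"gripper":5},
  {"travel":[-2,51,0],"turn":0,"gripper":5},
  {"travel":[-2,51,0],"turn":0,"gripper":5},
  {"travel":[-2,51,0],"turn":0,"gripper":5},
  {"travel":[-2,51,0],"turn":0,"gripper":5},
])

```text
time_s: 20.52
eef_pos: [0.4757, -0.0755, 0.0277]
eef_rot: [-0.397, 0.397, -0.585, 0.586]
contact_force: [-1.1, 0.7, 4.1]
width: 0.146
```

Call:
play_rows([
  {"travel":[0,-15,0],"turn":0,"gripper":5},
  {"travel":[0,-50,0],"turn":0,"gripper":5},
  {"travel":[0,-90,0],"turn":0,"gripper":5},
  {"travel":[0,-130,0],"turn":0,"gripper":5},
  {"travel":[0,-160,0],"turn":0,"gripper":5},
  {"travel":[0,-160,0],"turn":0,"gripper":5},
])

```text
time_s: 21.02
eef_pos: [0.4771, -0.0758, 0.1924]
eef_rot: [-0.399, 0.395, -0.583, 0.588]
contact_force: [0.1, -0.4, -0.6]
width: 0.147
```

```bash
python3 - <<'E'
from look import *
s=get_state(); print(s['time_s'],s['eef_pos'],s['width'])
o=look('wrist',['tiny']); x=o['tiny'];plane('tiny',x)
v=x[:2]-s['eef_pos'][:2]; h=np.arctan2(-v[1],-v[0]); print('offset',np.linalg.norm(v), 'handle',np.degrees(h))
c=np.array([.5241,-.3123]); a=np.radians(260);t=c+np.linalg.norm(v)*np.array([np.cos(a),np.sin(a)]); print(t); go(t[0],t[1],.185,260)
E
```

```text
21.0167 [ 0.4771 -0.0758  0.1924] 0.14721861574603826
wrist tiny 0.74 [276.584 146.706] [ 0.5364 -0.0987] ang 157.9 z 0.2121 15073 26.3
tiny rim slope xy [-0.0048  0.0037] z 0.20586630485013183 9043
offset 0.06354749908983014 handle 158.87085899572733
[ 0.5131 -0.3749]
travel [264.2   1.5 146.4] turns [(np.float64(-1.775), 'rows', np.float64(14.2)), (np.float64(1.366), 'rows', np.float64(10.9))] yaw -111.7 q1 -0.29 q6 1.66 rows 7.2 downdev [-0. -0. -1.]
```

Call:
play_rows([
  {"travel":[25,0,14],"turn":-0.12,"gripper":5},
  {"travel":[60,0,33],"turn":-0.24,"gripper":5},
  {"travel":[95,0,53],"turn":-0.36,"gripper":5},
  {"travel":[130,0,72],"turn":-0.48,"gripper":5},
  {"travel":[165,0,91],"turn":-0.6,"gripper":5},
  {"travel":[200,0,111],"turn":-0.72,"gripper":5},
  {"travel":[235,0,130],"turn":-0.84,"gripper":5},
  {"travel":[264,0,146],"turn":-0.96,"gripper":5},
])

```text
time_s: 21.83
eef_pos: [0.5118, -0.3768, 0.1839]
eef_rot: [0.623, -0.623, 0.336, -0.333]
contact_force: [1.7, 0.1, -0.5]
width: 0.145
```

Call:
play_rows([
  {"travel":[0,0,0],"turn":-0.12,"gripper":5},
  {"travel":[0,0,0],"turn":-0.24,"gripper":5},
  {"travel":[0,0,0],"turn":-0.36,"gripper":5},
  {"travel":[0,0,0],"turn":-0.48,"gripper":5},
  {"travel":[0,0,0],"turn":-0.6,"gripper":5},
  {"travel":[0,0,0],"turn":-0.72,"gripper":5},
  {"travel":[0,0,0],"turn":-0.815,"gripper":5},
  {"travel":[0,0,0],"turn":-0.815,"gripper":5},
])

```text
time_s: 22.5
eef_pos: [0.5115, -0.3744, 0.1836]
eef_rot: [0.706, -0.703, 0.062, -0.059]
contact_force: [0.4, 0.7, -1.1]
width: 0.143
```

```bash
python3 - <<'E'
from look import *
s=get_state(); print(s['time_s'],s['eef_pos'],s['width'])
o=look('wrist',['tiny']); x=o['tiny'];plane('tiny',x)
v=np.array([.5241,-.3123])-x[:2]; M=rot(get_state()['eef_rot']); print('shift tool',M.T@np.array([*v,0])*1000, np.degrees(np.arctan2(M[1,0],M[0,0])))
E
```

```text
22.5 [ 0.5115 -0.3744  0.1836] 0.14330071477577402
wrist tiny 0.56 [278.376 146.496] [ 0.5235 -0.311 ] ang 259.8 z 0.2028 14804 26.5
tiny rim slope xy [-0.0044 -0.0039] z 0.20212444435736418 8621
shift tool [ 0.8207 -0.006  -1.2229] -10.260218650213403
```

Call:
play_rows([
  {"travel":[0.8,15,-1.2],"turn":0,"gripper":5},
  {"travel":[0.8,40,-1.2],"turn":0,"gripper":5},
  {"travel":[0.8,65,-1.2],"turn":0,"gripper":5},
  {"travel":[0.8,85,-1.2],"turn":0,"gripper":5},
  {"travel":[0.8,98,-1.2],"turn":0,"gripper":5},
  {"travel":[0.8,105,-1.2],"turn":0,"gripper":5},
  {"travel":[0.8,105,-1.2],"turn":0,"gripper":5},
])

```text
time_s: 23.23
eef_pos: [0.5141, -0.3756, 0.0805]
eef_rot: [0.705, -0.704, 0.062, -0.062]
contact_force: [-0.2, -0.4, -0.6]
width: 0.146
```

```bash
python3 - <<'E'
from look import *
s=get_state(); print(s['time_s'],s['eef_pos'],s['contact_force'])
o=look('wrist',['tiny']); x=o['tiny'];plane('tiny',x)
E
```

```text
23.2333 [ 0.5141 -0.3756  0.0805] [-0.2373 -0.4231 -0.6208]
wrist tiny 0.59 [276.584 147.714] [ 0.5263 -0.3121] ang 259.5 z 0.0997 14307 25.3
tiny rim slope xy [ 0.0003 -0.008 ] z 0.10014986559704056 8575
```

Call:
play_rows([
  {"travel":[-1.5,3,0],"turn":0,"gripper":5},
  {"travel":[-1.5,6,0],"turn":0,"gripper":5},
  {"travel":[-1.5,6,0],"turn":0,"gripper":35},
  {"travel":[-1.5,6,0],"turn":0,"gripper":35},
  {"travel":[-1.5,6,0],"turn":0,"gripper":35},
  {"travel":[-1.5,-20,0],"turn":0,"gripper":35},
  {"travel":[-1.5,-60,0],"turn":0,"gripper":35},
  {"travel":[-1.5,-100,0],"turn":0,"gripper":35},
])

```text
time_s: 24.05
eef_pos: [0.5118, -0.3754, 0.1823]
eef_rot: [0.705, -0.704, 0.062, -0.061]
contact_force: [4.4, 1.6, 3.3]
width: 0.367
```

```bash
python3 - <<'E'
from look import *
s=get_state(); print(s['time_s'],s['eef_pos'],s['contact_force'])
o=look('wrist',['tiny','small','medium'],'w8.png')
if 'tiny' in o: plane('tiny',o['tiny'])
E
```

```text
24.05 [ 0.5118 -0.3754  0.1823] [4.4283 1.5879 3.3133]
wrist tiny 0.84 [278.6  134.61] [ 0.5243 -0.3123] ang 259.5 z 0.0938 4604 49.5
small none
medium none
tiny rim slope xy [ 0.0039 -0.0044] z 0.09341407022456567 1978
```

View pics/w8.png

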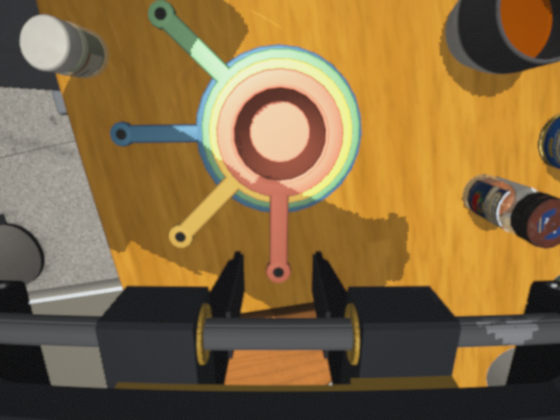

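```bash
python3 - <<'E'
from look import *
s=get_state(); print(s['time_s'],s['contact_force'],s['eef_pos'])
print(job_done())
E
```

```text
24.3 [0.0267 0.9029 0.3349] [ 0.5121 -0.3756  0.1816]
the job is handed in; nothing more can be done
None
```

The four cups are nested and I handed the job in at about 24 s. `job_done()` gives no verdict, so the result below rests on my own checks.

- **How it went:** I set the green cup into the blue one. The yellow cup stayed tilted when gripped by its handle, so I stood it upright on the worktop, gripped it again and nested it, and then nested the red cup.
- **Position and level:** the wrist camera puts the green, yellow and red axes within about 1 mm of each other. After allowing for the camera's roughly 1.5 mm height offset, the rims stand at about 72, 81 and 92 mm, against 72, 82 and 92 mm expected. The red cup, on top, is level.
- **Handles:** they point at about 169° (blue), 125° (green), 214° (yellow) and 260° (red), so each is at least 40° from the next.
- **Robot and bystanders:** the gripper was clear at hand-in, with under 1 N on the tool. No bystander looked disturbed in the last picture, but I did not re-measure all of them.
- **Checks that disagreed:** the scene camera read about 4 mm short in x, so I used the wrist and side views instead. The networks missed the yellow and green cups once nested. I refitted the yellow from its colour and depth after its own placement, and judged the lower cups in the last picture by eye.

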